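Lock the grilling plank in its cradle with the cam key

ROBOT

A 6-joint arm with a two-finger parallel gripper is mounted at the origin on the work surface. World frame = base frame: x ahead of the robot, y to its left, z up, the work surface at z = 0. Lengths are in m, angles in rad, forces in N, time in s.
With the tool pointing down it reaches from about 0.35 to 0.775 m from the base axis. Payload 5.5 kg.
Tool frame: the origin (TCP) lies at the very end of the fingers, on their centre line; the grasp point (between the pads) lies env.hold_point_z behind it (env.hold_point_z is the distance from the TCP to the grasp point, in m); z points along the fingers, y is the line along which they close (so a half turn about z gives the same grasp; the last joint's range is limited). The gripper opens to 85 mm and grips with 20 to 120 N. Pads are 22 mm wide; open, the fingers measure 114 mm over their backs; the gripper's body (76 mm by 85 mm) begins 54 mm behind the grasp point. The pads swing forward as they close: fully open they stand 13 mm farther back than shut.
Start: joints at [-1.402, 0.313, 0.046, 1.304, 0, 1.431], TCP at [0.175, -0.548, 0.231] pointing down, gripper open.
Joint ranges: [-2.76, 2.76], [-0.86, 1.69], [-1.03, 1.26], [-2.2, 2.34], [-1.47, 1.5], [-3.14, 3.14]. Speed limits (rad/s): [2.57, 2.57, 3.14, 3.14, 3.14, 3.14].

INTERFACE

Orientations are given as a unit quaternion [w, x, y, z].
In Python, from workcell import env gives the robot as it stands.
- The arm moves only by the tool carry_out, never from a script. Its argument "steps" is a list of rows, each a list of 3 entries, a list of its own where there are three numbers: the turn, a rotation vector about the tool's x, y, z in degrees, then the shift along the tool's x, y, z in cm, then the closure in counts, from 0 (fully open) to 255 (shut). A call has exactly 8 rows; each row is the pose to reach, as a shift and turn from the pose commanded when the call began, along the tool's axes at that moment; what a row does not reach only later rows make up. A row lasts 1/8 s, in which the tool goes at most 62.5 mm and 10.7 degrees, less where a joint would pass 70% of its speed; a pose out of reach is approached as far as the arm can. A call with a gripper value outside its range is refused whole. The fingers move at their own pace and stop on an object; "force" is the grip in N (left out, the last holds). Time passes only in rows, so rows that repeat a pose let the fingers close, or fill a call up. It gives the time, the measured TCP pose, the force, the opening and the grip force at its end, in the units of the state.
- env.get_state(): the state, without advancing time (a new reading comes with each control period).
- env.read_camera(name): name is "side" or "top" or "wrist"; returns (picture, depth): 384x512x3 uint8, red, green, blue; 384x512 float32, m along the optical axis (not along the pixel's ray), 0 where there is no reading.
- env.get_calibration(name): a dict with "fx", "fy", "cx", "cy" (pixels), "origin" and "orientation" of the camera in the world. Camera axes: x right, y up, looking along -z (the intrinsics and any distortion apply to the point x, -y, -z); pixel columns grow to the right and rows downward; lengths in m; the calibration is good to about 2 mm. A picture is of the moment at which its call begins: read the wrist's pose just before it. get_calibration takes no time and is no camera call; for the wrist camera it gives the pose at the moment of the call.
- env.hand_in(): hands the job in; it is judged then, once.
The state is a dict: "clock": time; "joint_pos": joint angles; "qvel": joint speeds; "tau": joint torques, N m; "tcp_pos": TCP position; "orientation": TCP orientation; "wrist_force": force on the tool from outside, world axes, zero at the start; "ft_torque": the same for the moment, N m; "finger_gap": finger opening in m; "grip_force": force on a finger pad.
Only numpy, scipy, OpenCV 4.12 (cv2) and the standard library are available. Lean on these libraries where they do the work, as an engineer would, in place of code of your own. Each camera call takes 0.05 s, during which the arm holds its last target. There are 200 camera calls.

TASK

Push the wooden grilling plank along its cradle until it is fully home against the end stop. Then lift the bladed key out of its wooden rest, stand its blade in the slot of the cam and turn the cam clockwise (seen from above) until it seats with its tongue square across behind the plank. Finally stand the key back upright in its rest, fully down, let go, and leave the things on the sheet pan where they are.

Things in the scene. Friction and masses are not known exactly. Their poses are not given: they have to be found in the camera images.
- cradle: Fixed aluminium plate, top 8 mm above the island, x -192 to 108 mm, y -132 to 64 mm. The plank slides on it to +x between dark steel rails (inner faces y = +-46.5 mm, x -55 to 105 mm, tops 26 mm above the island) up to an end stop with its face at x = 90 mm, 30 mm high. Origin on the island's surface under the middle of the plank when home; z up. Cam axis at x -104, y -85 mm.
- plank_center (a point): Centre of the loose wooden plank, 180 (x) x 90 (y) x 18 mm, about 160 g, lying on the plate (8 to 26 mm above the island), axes along the cradle's. Starts drawn back 30 to 60 mm to the cradle's -x; home is cradle x = 0 within 6 mm, its rear end then at x = -90 mm. Push that end near its middle with shut fingers: 1 to 2 N, then a rigid stop.
- cam (a joint): Turn of the steel cam about the vertical, rad, growing clockwise from above. Hard stops at 0 (tongue towards the cradle's -x, clear of the plank) and 1.571 (tongue towards the cradle's +y, square behind the plank's end, 2 mm off it: seated, counted from 1.45). Starts at 0.1 to 0.3. Friction about 0.12 N m, no spring, stays where left. The tongue strikes a plank that is not home.
- cam_slot (a point): Middle of the slot's floor, on the cam's axis, 22 mm above the island; turns with the cam: x along the slot, tongue towards -x (reach 75, width 24 mm, 10 to 22 mm above the island), z up. Round boss 76 mm across, top 46 mm above the island. Slot 9 mm wide (mouth chamfered to 17), 66 mm long, ends closed, 24 mm deep. Blade fits either way round, with about 0.07 rad play each way.
- key_grip (a point): Centre of the wooden handle of the loose cam key (about 180 g, 92 mm high): handle 80 (x) x 26 (y) x 36 mm (z), grasped from above across its 26 mm. Below it a steel blade 56 (x) x 5 mm (y) runs down to its edge, 74 mm under this point, with a steel shoulder 66 x 26 x 6 mm whose underside is 30 mm above the edge. z up from the edge to the handle.
- key_tip (a point): Middle of the lower edge of the key's blade; axes as key_grip (x along the blade's width, z up to the handle). It meets the slot's floor when the key is fully in the cam; the shoulder then stays 6 mm above the boss.
- rest_slot (a point): Middle of the top face of the key's fixed wooden rest, a block 90 (x) x 50 (y) x 40 mm in the sheet pan, top 43 mm above the island. A slot runs along its x, ends open, 9 mm wide (mouth chamfered to 17), 32 mm deep. The key starts in it with its shoulder on the block's top, the blade's edge 30 mm below this point; put back, it stands the same way (either way round).
- pan: Fixed aluminium sheet pan 330 (x) x 240 (y) mm, rim 20 mm high (23 mm with its bead), floor 3 mm; origin under its centre. Carries the rest, jar, dishes and tongs.
- jar: Bystander: round glass salt jar with a steel flip lid, 62 mm across, 66 mm high, origin at its underside. Leave it alone.
- dishes: Bystander: stack of four white ceramic dipping dishes, 76 mm across, 54 mm high, origin at its underside. Leave it alone.
- tongs: Bystander: short steel tongs lying along their x, 190 mm long, about 50 mm wide, 22 mm high, origin at the underside of the middle. Leave them alone.
Things that resemble listed ones, but are neither listed nor needed, are in the scene too. Leave any blue or white look-alike of the part that bears key_grip alone.

How it is judged:
On the way, in this order (a step that is already met when the one before it is completed fails the run):
1. the plank is fully home against the end stop, the cam not yet turned (x of plank_center in the frame of cradle above -0.006 m and value of joint cam below 0.6 rad), for 0.2 s.
2. the key's blade stands down in the cam's slot, the cam not yet turned (horizontal distance between key_tip and cam_slot below 0.013 m and z of key_tip in the frame of cam_slot below 0.012 m and value of joint cam below 0.7 rad), for 0.1 s.
3. the cam is turned to its seat with the key still in the slot (horizontal distance between key_tip and cam_slot below 0.013 m and z of key_tip in the frame of cam_slot below 0.012 m and value of joint cam above 1.45 rad), for 0.2 s.
At the end, for the whole second after the job is handed in: The plank is within 6 mm of home, the cam is turned beyond 1.45 rad, and the key stands upright (within 0.15 rad) in its rest, fully down (edge at least 24 mm below the rest's top, within 20 mm of its middle) (x of plank_center in the frame of cradle above -0.006 m and value of joint cam above 1.45 rad and horizontal distance between key_tip and rest_slot below 0.02 m and z of key_tip in the frame of rest_slot below -0.024 m and angle between key_tip's own z axis and vertical below 0.15 rad); the robot touches nothing.
It fails at once if the jar moved by more than 25 mm (distance of jar from where it was at the start of the episode above 0.025 m).
It fails at once if the dishes moved by more than 25 mm (distance of dishes from where it was at the start of the episode above 0.025 m).
It fails at once if the tongs moved by more than 25 mm (distance of tongs from where it was at the start of the episode above 0.025 m).
It also fails if it takes over 58 s, if anything falls off the work surface, if the arm or the gripper's body presses on something with over 40 N, if the wrist force passes 120 N, or if a joint passes its speed limit or range.

## Working session

There is one attempt and no reset: what is moved stays moved. The work goes in short steps, Python scripts to look and compute and a tool call to move; the robot and the scene stay as the last step left them, time stands still between calls to the robot, and variables do not carry over. Pictures are saved under pics/ and viewed, at most 13 in all, crops included, and the job is handed in when it is done.

Besides the shell and the picture viewer there is one more tool, called after ">>>" in YAML: its name, and indented under it one key for each argument. carry_out: Moves the arm, as the interface text tells. Its arguments: {"type":"object","properties":{"steps":{"type":"array","items":{"type":"array"}},"force":{"type":"number"}},"required":["steps"]}

```bash
mkdir -p pics; ls; python3 - <<'E'
from workcell import env
import cv2,numpy as np,pickle
s=env.get_state();print(s, env.hold_point_z)
d={}
for n in("top","side"):
    c=env.get_calibration(n);p,z=env.read_camera(n);d[n]=(c,p,z);print(n,c)
    cv2.imwrite(f"pics/{n}0.png",cv2.cvtColor(p,cv2.COLOR_RGB2BGR))
pickle.dump(d,open("d0.pkl","wb"))
a=cv2.imread("pics/top0.png")
cv2.imwrite("pics/top0b.png",cv2.resize(a,(800,600)))
E
```

```text
pics
{'clock': 0.0, 'joint_pos': array([-1.40161288e+00,  3.14016009e-01,  4.49616615e-02,  1.30359206e+00,
        2.98153957e-05,  1.43117482e+00]), 'qvel': array([ 0.00235423,  0.00107432,  0.00171238, -0.00055622,  0.00050563,
        0.00092266]), 'tau': array([-1.43619955e-04, -4.80633116e+01,  2.98530400e+01,  1.95192610e-02,
       -1.99249271e-04,  1.64142602e-05]), 'tcp_pos': array([ 0.1746543 , -0.54729247,  0.23039291]), 'orientation': array([-9.25156838e-04,  9.88103180e-01,  1.53789630e-01,  1.23360941e-06]), 'wrist_force': array([0.02582973, 0.24184622, 0.04597152]), 'ft_torque': array([ 0.00939528, -0.02180371, -0.04534089]), 'grip_force': 0.0, 'finger_gap': 0.08551956018556338} 0.0187
top {'fx': 375.20808361770645, 'fy': 375.20808361770645, 'cx': 259.104586881713, 'cy': 189.91045094215556, 'origin': array([0.39930289, 0.10401248, 1.12250861]), 'orientation': array([-0.69969573, -0.02240476,  0.00493709,  0.7140725 ])}
side {'fx': 420.1535320878296, 'fy': 420.1535320878296, 'cx': 254.66336036727873, 'cy': 189.44881287094393, 'origin': array([-0.04206801,  0.83923204,  0.72406499]), 'orientation': array([-0.26694611, -0.1235046 ,  0.43044812,  0.85334683])}
```

View pics/top0b.png

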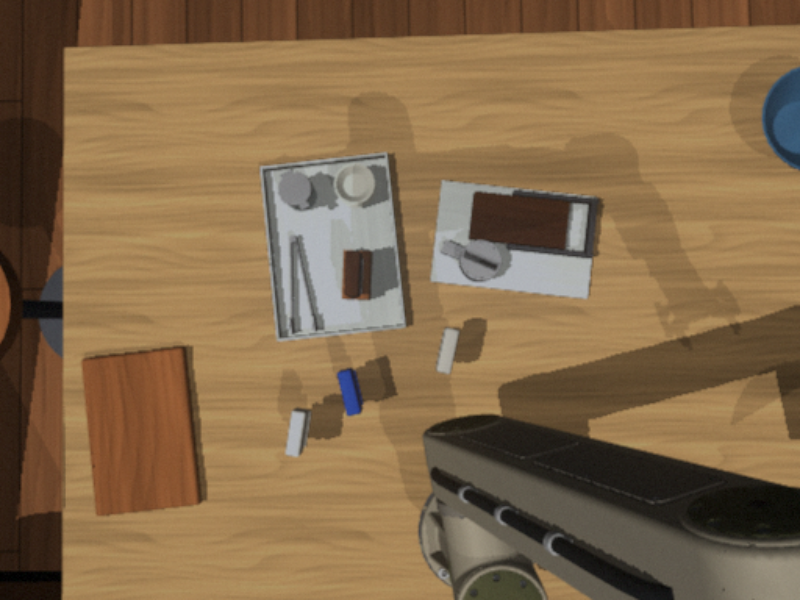

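View pics/side0.png

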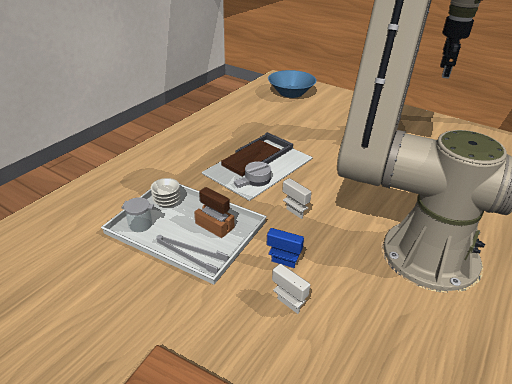

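The top view (800 px wide) has four key-like things: brown at (357,275) standing in the wooden rest in the pan, white at (448,350), blue at (349,392) and white at (297,432). The brown one fits, because it stands in the rest and the others are the look-alikes. The cradle is at (515,240), the plank at (518,221) and the cam at (482,260), with its tongue pointing left to (448,247).

```bash
cat > h.py <<'E'
import numpy as np,cv2,pickle
from scipy.spatial.transform import Rotation as R
def rot(q): return R.from_quat([q[1],q[2],q[3],q[0]])
def cloud(c,z):
    v,u=np.mgrid[:z.shape[0],:z.shape[1]]
    P=np.stack([(u-c["cx"])/c["fx"]*z,-(v-c["cy"])/c["fy"]*z,-z],-1)
    return P@rot(c["orientation"]).as_matrix().T+c["origin"]
def plane(c,uv,h):
    uv=np.atleast_2d(uv).astype(float)
    d=np.stack([(uv[:,0]-c["cx"])/c["fx"],-(uv[:,1]-c["cy"])/c["fy"],-np.ones(len(uv))],-1)@rot(c["orientation"]).as_matrix().T
    return c["origin"]+d*((h-c["origin"][2])/d[:,2])[:,None]
def rect(c,m,h):
    """largest blob of mask -> centre, long-axis angle (deg), sizes on plane z=h"""
    n,l,s,_=cv2.connectedComponentsWithStats(m.astype(np.uint8))
    i=1+np.argmax(s[1:,4]); v,u=np.nonzero(l==i)
    p=plane(c,np.c_[u,v],h)[:,:2]
    b=cv2.minAreaRect((p*1000).astype(np.float32))
    pts=cv2.boxPoints(b); e=[pts[1]-pts[0],pts[2]-pts[1]]; k=max(e,key=np.linalg.norm)
    return np.round(b[0],1),round(np.degrees(np.arctan2(k[1],k[0])),1),np.round(sorted(np.linalg.norm(x) for x in e),1),s[i,4],(u.mean().round(1),v.mean().round(1))
E
python3 - <<'E'
from h import *
d=pickle.load(open("d0.pkl","rb"));c,p,z=d["top"];W=cloud(c,z);h=W[...,2]*1000
hsv=cv2.cvtColor(p,cv2.COLOR_RGB2HSV)
def box(x0,y0,x1,y1):
    m=np.zeros(z.shape,bool);m[int(y0*.64):int(y1*.64),int(x0*.64):int(x1*.64)]=1;return m
S=hsv[...,1];V=hsv[...,2]
for (u,v) in[(357,275),(345,275),(518,221),(482,250),(450,248),(578,227),(560,280),(385,225),(300,350)]:
    a,b=int(u*.64),int(v*.64);print((u,v),hsv[b,a],W[b,a].round(3))
B=box(400,160,640,320)
print("plate",rect(c,B&((S<60)&(V>60)|(h>15)),.008))
print("plank",rect(c,box(455,185,575,260)&(S>90)&(V<110)&(h>15),.026))
print("boss",rect(c,box(440,230,530,300)&(h>36),.046))
K=box(335,235,380,310)
print("keyh",rect(c,K&(h>85),.111)); print("rest",rect(c,K&(h>28)&(S>80),.043))
print("keyall",[ (t,(K&(h>t)).sum()) for t in(40,60,80,100)])
top=cv2.cvtColor(p,cv2.COLOR_RGB2BGR);sd=cv2.cvtColor(d["side"][1],cv2.COLOR_RGB2BGR)
cv2.imwrite("pics/crop1.png",np.hstack([cv2.resize(top[140:200,200:260],(400,400),interpolation=2),cv2.resize(sd[175:245,180:250],(400,400),interpolation=2)]))
E
```

```text
(357, 275) [ 8 91 67] [0.479 0.213 0.104]
(345, 275) [ 12 136 107] [0.484 0.243 0.04 ]
(518, 221) [ 13 130  55] [ 0.581 -0.083  0.022]
(482, 250) [140   5 141] [ 0.524 -0.012  0.047]
(450, 248) [135   4 136] [0.534 0.044 0.024]
(578, 227) [108   7 180] [ 0.569 -0.197  0.008]
(560, 280) [ 70   4 179] [ 0.469 -0.162  0.01 ]
(385, 225) [ 60   8 167] [0.582 0.168 0.002]
(300, 350) [ 17 120 161] [0.345 0.334 0.   ]
plate (array([548.9, -78.4]), np.float32(82.3), array([196.4, 302.8], dtype=float32), np.int32(6677), (np.float64(328.8), np.float64(152.9)))
plank (array([582.5, -85.6]), np.float32(82.3), array([ 90.5, 177.8], dtype=float32), np.int32(1839), (np.float64(332.2), np.float64(140.5)))
boss (array([508.5, -10.1]), np.float32(-46.2), array([73. , 73.2], dtype=float32), np.int32(489), (np.float64(307.5), np.float64(165.6)))
keyh (array([482.4, 217.5]), np.float32(-1.0), array([27.2, 78.8], dtype=float32), np.int32(296), (np.float64(225.8), np.float64(174.5)))
rest (array([486.5, 220.8]), np.float32(-1.0), array([49.2, 87.1], dtype=float32), np.int32(439), (np.float64(227.2), np.float64(175.6)))
keyall [(40, np.int64(530)), (60, np.int64(312)), (80, np.int64(305)), (100, np.int64(273))]
```

View pics/crop1.png

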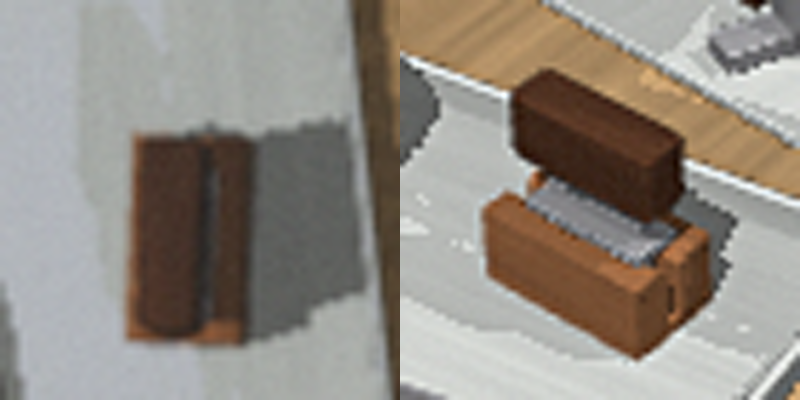

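The crop shows the brown handle over the steel shoulder, standing in the wooden rest's slot. That confirms the key.

```bash
cat >> h.py <<'E'
def go(s,*targets):
    """targets (x,y,z mm, yaw deg of tool x, tool pointing down) -> turn deg, shift cm in present tool axes"""
    q0=rot(s["orientation"])
    for x,y,z,yaw in targets:
        t=q0.inv()*(R.from_euler("z",yaw,degrees=True)*R.from_euler("x",180,degrees=True))
        print((x,y,z,yaw),"turn",t.as_rotvec(degrees=True).round(1),"shift",(q0.inv().apply(np.array([x,y,z])/1000-s["tcp_pos"])*100).round(2))
O=np.array([577,-124.6]);EX=np.array([-.134,-.991]);EY=np.array([.991,-.134])
def cr(x,y): return O+x*EX+y*EY
E
python3 - <<'E'
from h import *
from workcell import env
s=env.get_state();a=cr(-157,0);go(s,(*a,200,82.3),(*a,70,82.3))
E
```

```text
(np.float64(598.038), np.float64(30.986999999999995), 200, 82.3) turn [ -0.1  -0.1 -64.6] shift [ 57.91 -42.23   3.13]
(np.float64(598.038), np.float64(30.986999999999995), 70, 82.3) turn [ -0.1  -0.1 -64.6] shift [ 57.91 -42.21  16.13]
```

>>> carry_out:
  steps:
    - [[0,0,-8],[6,-4.4,0.4],255]
    - [[0,0,-16],[11,-8,0.8],255]
    - [[0,0,-24],[16,-11.7,1.2],255]
    - [[0,0,-32],[21,-15.3,1.6],255]
    - [[0,0,-40],[26,-19,2],255]
    - [[0,0,-48],[31,-22.6,2.3],255]
    - [[0,0,-56],[36,-26.3,2.6],255]
    - [[0,0,-64.6],[41,-29.9,3],255]
  force: 40

```text
clock: 1.1
tcp_pos: [0.4704, -0.1432, 0.2016]
orientation: [0.0, 0.751, 0.66, -0.0]
wrist_force: [0.3, -1.5, -0.1]
finger_gap: -0.0002
grip_force: 0.0
```

```bash
python3 - <<'E'
from h import *
from workcell import env
s=env.get_state();print(s["tcp_pos"],s["joint_pos"]);a=cr(-157,0);go(s,(*a,200,82.3),(*a,60,82.3))
E
```

```text
[ 0.47035968 -0.14320941  0.20162585] [-4.58867784e-01  1.64026546e-01 -2.21356258e-01  1.18518077e+00
 -1.90167533e-04  1.24164423e+00]
(np.float64(598.038), np.float64(30.986999999999995), 200, 82.3) turn [0.  0.  0.3] shift [18.92 10.41  0.16]
(np.float64(598.038), np.float64(30.986999999999995), 60, 82.3) turn [0.  0.  0.3] shift [18.93 10.41 14.16]
```

>>> carry_out:
  steps:
    - [[0,0,0],[4.6,2.5,0],255]
    - [[0,0,0],[9.2,5,0],255]
    - [[0,0,0],[13.8,7.5,1],255]
    - [[0,0,0],[18.4,10.1,5],255]
    - [[0,0,0],[18.4,10.1,10],255]
    - [[0,0,0],[18.4,10.1,14],255]
    - [[0,0,0],[18.4,10.1,14],255]
    - [[0,0,0],[18.4,10.1,14],255]

```text
clock: 2.1
tcp_pos: [0.595, 0.0235, 0.063]
orientation: [0.0, 0.753, 0.658, 0.0]
wrist_force: [0.5, 0.6, 0.8]
finger_gap: -0.0
grip_force: 0.0
```

```bash
python3 - <<'E'
from h import *
from workcell import env
s=env.get_state();print(s["tcp_pos"],s["wrist_force"]);a=cr(-157,0);go(s,(*a,14,82.3),(*cr(-145,0),14,82.3),(*cr(-101,0),14,82.3))
c,p,z=env.get_calibration("wrist"),*env.read_camera("wrist")
pickle.dump((c,p,z),open("w1.pkl","wb"));print(c)
cv2.imwrite("pics/w1.png",cv2.cvtColor(p,cv2.COLOR_RGB2BGR))
E
```

```text
[0.59501585 0.02348864 0.06302646] [0.45776714 0.64684576 0.78979154]
(np.float64(598.038), np.float64(30.986999999999995), 14, 82.3) turn [ 0.1  0.  -0. ] shift [0.78 0.19 4.9 ]
(np.float64(596.43), np.float64(19.095), 14, 82.3) turn [ 0.1  0.  -0. ] shift [-0.42  0.19  4.9 ]
(np.float64(590.534), np.float64(-24.509), 14, 82.3) turn [ 0.1  0.  -0. ] shift [-4.82  0.2   4.9 ]
{'fx': 308.9237344843527, 'fy': 308.9237344843527, 'cx': 255.07753905209916, 'cy': 195.80091116299712, 'origin': array([0.60345795, 0.09119535, 0.20610063]), 'orientation': array([ 0.98851389, -0.1355186 ,  0.00853102, -0.06634922])}
```

View pics/w1.png

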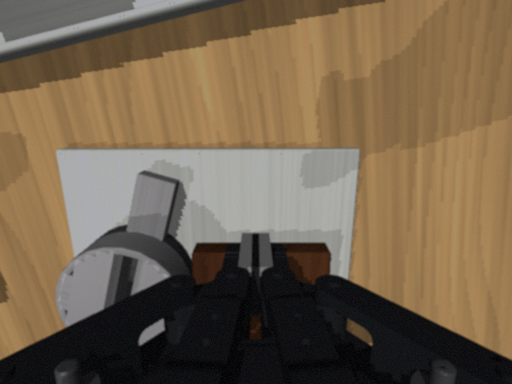

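The wrist view shows the fingers at (255,245) centred on the plank's rear end (192–330, 245–280). The cam is to the left at (125,275) with its tongue up at (155,195), clear of the fingers. I'll back off 8 mm, go down, then push.

>>> carry_out:
  steps:
    - [[0,0,0],[0.8,0.2,0.5],255]
    - [[0,0,0],[0.8,0.2,3],255]
    - [[0,0,0],[0.8,0.2,4.9],255]
    - [[0,0,0],[0.8,0.2,4.9],255]
    - [[0,0,0],[0.3,0.2,4.9],255]
    - [[0,0,0],[-0.3,0.2,4.9],255]
    - [[0,0,0],[-0.9,0.2,4.9],255]
    - [[0,0,0],[-1.5,0.2,4.9],255]

```text
clock: 3.15
tcp_pos: [0.5946, 0.0082, 0.0134]
orientation: [0.0, 0.753, 0.658, 0.001]
wrist_force: [0.9, 0.4, 0.5]
finger_gap: 0.0004
grip_force: 0.6
```

>>> carry_out:
  steps:
    - [[0,0,0],[-0.5,0,0],255]
    - [[0,0,0],[-1,0,0],255]
    - [[0,0,0],[-1.5,0,0],255]
    - [[0,0,0],[-2,0,0],255]
    - [[0,0,0],[-2.5,0,0],255]
    - [[0,0,0],[-2.8,0,0],255]
    - [[0,0,0],[-3,0,0],255]
    - [[0,0,0],[-3.1,0,0],255]

```text
clock: 4.15
tcp_pos: [0.5901, -0.0223, 0.0127]
orientation: [-0.0, 0.753, 0.658, -0.0]
wrist_force: [1.5, 0.5, 0.0]
finger_gap: -0.0
grip_force: 0.5
```

>>> carry_out:
  steps:
    - [[0,0,0],[-0.1,0,0],255]
    - [[0,0,0],[-0.2,0,0],255]
    - [[0,0,0],[-0.3,0,0],255]
    - [[0,0,0],[-0.35,0,0],255]
    - [[0,0,0],[-0.4,0,0],255]
    - [[0,0,0],[-0.45,0,0],255]
    - [[0,0,0],[-0.45,0,0],255]
    - [[0,0,0],[-0.45,0,0],255]

```text
clock: 5.15
tcp_pos: [0.59, -0.0233, 0.0128]
orientation: [-0.002, 0.752, 0.659, 0.002]
wrist_force: [1.8, 11.7, -0.3]
finger_gap: -0.0003
grip_force: 6.0
```

```bash
python3 - <<'E'
from h import *
from workcell import env
s=env.get_state();print(s["tcp_pos"],s["wrist_force"])
c,p,z=env.get_calibration("top"),*env.read_camera("top")
hsv=cv2.cvtColor(p,cv2.COLOR_RGB2HSV)
cv2.imwrite("pics/t2.png",cv2.resize(cv2.cvtColor(p,cv2.COLOR_RGB2BGR)[90:210,260:400],(700,600),interpolation=2))
a=cr(-135,0);go(s,(*a,60,82.3),(*a,200,82.3))
E
```

```text
[ 0.58997433 -0.02326601  0.01283625] [ 1.83657882 11.69525568 -0.28435709]
(np.float64(595.09), np.float64(9.185000000000002), 60, 82.3) turn [ 0.  -0.4  0.1] shift [ 3.31  0.08 -4.7 ]
(np.float64(595.09), np.float64(9.185000000000002), 200, 82.3) turn [ 0.  -0.4  0.1] shift [  3.4    0.09 -18.7 ]
```

View pics/t2.png

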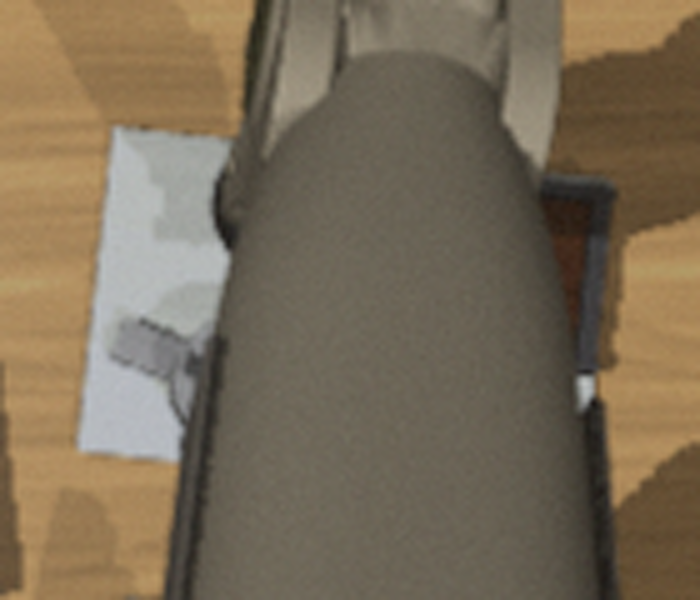

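The picture shows the plank's far end against the end stop at (580,300), and the push force jumped to 12 N, so the plank is home. Next I'll retract and look at the cam from above.

>>> carry_out:
  steps:
    - [[0,0,0],[2.5,0,0],255]
    - [[0,0,0],[3.4,0,-4],255]
    - [[0,0,0],[3.4,0,-9],255]
    - [[0,0,0],[1,4,-14],255]
    - [[0,0,0],[-1,8,-18],200]
    - [[0,0,0],[-2,8,-18],100]
    - [[0,0,0],[-2,8,-18],0]
    - [[0,0,0],[-2,8,-18],0]

```text
clock: 6.2
tcp_pos: [0.6641, -0.0564, 0.1908]
orientation: [-0.002, 0.753, 0.658, -0.001]
wrist_force: [0.2, -0.0, 0.0]
finger_gap: 0.0721
grip_force: 0.0
```

```bash
python3 - <<'E'
from h import *
from workcell import env
s=env.get_state();print(s["tcp_pos"],s["wrist_force"])
c,p,z=env.get_calibration("wrist"),*env.read_camera("wrist")
pickle.dump((c,p,z),open("w2.pkl","wb"))
cv2.imwrite("pics/w2.png",cv2.cvtColor(p,cv2.COLOR_RGB2BGR))
go(s,(482,218,200,130),(482,218,200,179))
E
```

```text
[ 0.66411636 -0.05643578  0.19077524] [ 0.23439851 -0.00194978  0.04511487]
(482, 218, 200, 130) turn [ -0.2  -0.1 -47.7] shift [ 24.76 -21.73  -0.82]
(482, 218, 200, 179) turn [ -0.2  -0.2 -96.7] shift [ 24.76 -21.73  -0.82]
```

View pics/w2.png

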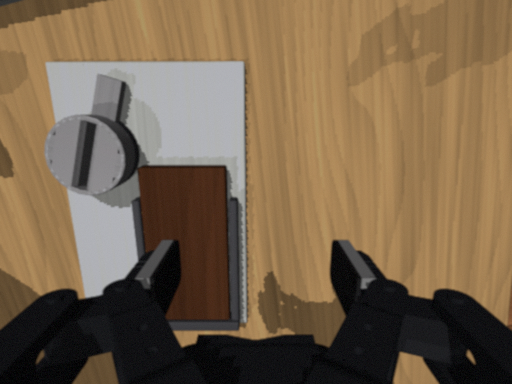

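The wrist view shows the cam boss centred at about (87,153), its slot running from (90,120) to (80,190), and the plank's rear end at row 166. Now I'll measure these.

```bash
python3 - <<'E'
from h import *
c,p,z=pickle.load(open("w2.pkl","rb"));W=cloud(c,z);h=W[...,2]*1000
g=cv2.cvtColor(p,cv2.COLOR_RGB2GRAY);hsv=cv2.cvtColor(p,cv2.COLOR_RGB2HSV)
m=np.zeros(z.shape,bool);m[100:210,30:145]=1
top=(m&(abs(h-46)<5)&(g>95)).astype(np.uint8)
top=cv2.morphologyEx(top,cv2.MORPH_OPEN,np.ones((3,3)))
ct=max(cv2.findContours(top,0,1)[0],key=cv2.contourArea);hull=cv2.convexHull(ct)
P=plane(c,hull[:,0],.046)[:,:2]*1000
print("boss",cv2.minEnclosingCircle(P.astype(np.float32)),cv2.fitEllipse(P.astype(np.float32)))
inner=np.zeros_like(top);cv2.fillConvexPoly(inner,hull,1);inner=cv2.erode(inner,np.ones((5,5)))
print("slot",rect(c,(inner>0)&(g<80),.046), rect(c,(inner>0)&(g<95),.046))
print("plank",rect(c,(hsv[...,1]>100)&(g<75)&(np.arange(384)[:,None]<240)&(np.arange(512)<232)&(np.arange(512)>130),.026))
print("cam axis by plate",cr(-104,-85))
E
```

```text
boss ((508.7091979980469, -8.755390167236328), 37.800418853759766) ((508.3594665527344, -8.852049827575684), (73.92822265625, 75.19500732421875), 172.36341857910156)
slot (array([507.5,  -8.6]), np.float32(65.6), array([13.6, 64.9], dtype=float32), np.int32(968), (np.float64(83.8), np.float64(154.6))) (array([507.3,  -8.6]), np.float32(65.7), array([14.7, 65.7], dtype=float32), np.int32(1087), (np.float64(83.7), np.float64(154.5)))
plank (array([585. , -72.4]), np.float32(-7.6), array([79.6, 90.5], dtype=float32), np.int32(6256), (np.float64(183.2), np.float64(202.7)))
cam axis by plate [506.701 -10.146]
```

>>> carry_out:
  steps:
    - [[0,0,-10],[4,-3.5,0],0]
    - [[0,0,-20],[8,-7,0],0]
    - [[0,0,-30],[12,-10.5,0],0]
    - [[0,0,-40],[16,-14,-0.5],0]
    - [[0,0,-50],[20,-17.5,-0.8],0]
    - [[0,0,-60],[24.8,-21.7,-0.8],0]
    - [[0,0,-70],[24.8,-21.7,-0.8],0]
    - [[0,0,-80],[24.8,-21.7,-0.8],0]

```text
clock: 7.25
tcp_pos: [0.4818, 0.2191, 0.2]
orientation: [-0.001, 0.149, 0.989, -0.0]
wrist_force: [-0.1, -0.5, 0.5]
finger_gap: 0.085
grip_force: 0.0
```

>>> carry_out:
  steps:
    - [[0,0,-9],[0,0,0],0]
    - [[0,0,-16.5],[0,0,0],0]
    - [[0,0,-16.5],[0,0,0],0]
    - [[0,0,-16.5],[0,0,0],0]
    - [[0,0,-16.5],[0,0,0],0]
    - [[0,0,-16.5],[0,0,0],0]
    - [[0,0,-16.5],[0,0,0],0]
    - [[0,0,-16.5],[0,0,0],0]

```text
clock: 8.25
tcp_pos: [0.4844, 0.2177, 0.2008]
orientation: [0.0, 0.011, 1.0, -0.0]
wrist_force: [0.2, -0.2, -0.1]
finger_gap: 0.0858
grip_force: 0.0
```

```bash
python3 - <<'E'
from h import *
from workcell import env
s=env.get_state();print(s["tcp_pos"],s["orientation"])
c,p,z=env.get_calibration("wrist"),*env.read_camera("wrist")
pickle.dump((c,p,z),open("w3.pkl","wb"))
cv2.imwrite("pics/w3.png",cv2.cvtColor(p,cv2.COLOR_RGB2BGR))
W=cloud(c,z);h=W[...,2]*1000;hsv=cv2.cvtColor(p,cv2.COLOR_RGB2HSV)
near=np.hypot(W[...,0]-.482,W[...,1]-.218)<.08
br=near&(hsv[...,1]>60)
print("handle",rect(c,br&(abs(h-105)<9),.105)); print("rest",rect(c,br&(abs(h-43)<6),.043))
print("shoulder",rect(c,near&(hsv[...,1]<60)&(abs(h-49)<5),.049))
E
```

```text
[0.4843796  0.21766579 0.20077243] [ 6.39771110e-06  1.06709493e-02  9.99943063e-01 -4.49882509e-05]
handle (array([481.4, 222.2]), np.float32(-3.1), array([25.6, 78.7], dtype=float32), np.int32(2967), (np.float64(260.5), np.float64(191.5)))
rest (array([484.9, 207.3]), np.float32(-3.1), array([20.3, 90.4], dtype=float32), np.int32(1004), (np.float64(240.3), np.float64(176.2)))
shoulder (array([525.1, 244.3]), np.float32(0.2), array([0. , 2.2], dtype=float32), np.int32(3), (np.float64(282.0), np.float64(221.0)))
```

View pics/w3.png

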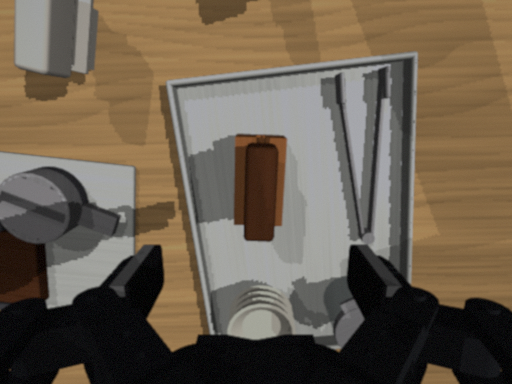

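The wrist view shows the brown handle at (260,191) standing over the rest, with pan floor clear on both sides. The dishes at (260,320) and the tongs (x > 335) are clear of the finger paths. I'll go down and grasp.

>>> carry_out:
  steps:
    - [[0,0,1.8],[0.3,0.4,3],0]
    - [[0,0,1.8],[0.3,0.4,7],0]
    - [[0,0,1.8],[0.3,0.4,10.5],0]
    - [[0,0,1.8],[0.3,0.4,13.2],0]
    - [[0,0,1.8],[0.3,0.4,13.2],0]
    - [[0,0,1.8],[0.3,0.4,13.2],80]
    - [[0,0,1.8],[0.3,0.4,13.2],160]
    - [[0,0,1.8],[0.3,0.4,13.2],255]
  force: 40

```text
clock: 9.3
tcp_pos: [0.4822, 0.222, 0.0699]
orientation: [0.001, 0.026, 1.0, 0.0]
wrist_force: [-1.2, -0.3, -0.5]
finger_gap: 0.032
grip_force: 0.0
```

>>> carry_out:
  steps:
    - [[0,0,0],[0,0,0],255]
    - [[0,0,0],[0,0,0],255]
    - [[0,0,0],[0,0,0],255]
    - [[0,0,0],[0,0,0],255]
    - [[0,0,0],[0,0,0],255]
    - [[0,0,0],[0,0,0],255]
    - [[0,0,0],[0,0,0],255]
    - [[0,0,0],[0,0,0],255]
  force: 90

```text
clock: 10.3
tcp_pos: [0.4823, 0.222, 0.0699]
orientation: [0.001, 0.026, 1.0, 0.0]
wrist_force: [0.3, -1.0, 6.0]
finger_gap: 0.025
grip_force: 88.8
```

```bash
python3 - <<'E'
from h import *
from workcell import env
s=env.get_state();print(s)
E
```

```text
{'clock': 10.3, 'joint_pos': array([ 2.80140446e-01,  3.33030724e-01, -3.42228843e-01,  8.93333007e-01,
       -1.59141692e-04,  3.32697318e-01]), 'qvel': array([-0.0004486 ,  0.00047865,  0.00128217, -0.00149253,  0.00032693,
        0.00069255]), 'tau': array([ 2.18027229e-01, -4.19631743e+01,  2.40420610e+01, -2.79271128e-01,
        8.56871204e-02,  6.45253487e-03]), 'tcp_pos': array([0.48229484, 0.22195477, 0.06993243]), 'orientation': array([1.07455273e-03, 2.62754836e-02, 9.99654129e-01, 2.56512392e-04]), 'wrist_force': array([ 0.30323703, -1.00350828,  5.9555907 ]), 'ft_torque': array([-0.0533259 ,  0.07110055, -0.00027845]), 'grip_force': 88.79921436309814, 'finger_gap': 0.024980535035427763}
```

>>> carry_out:
  steps:
    - [[0,0,0],[0,0,-1],255]
    - [[0,0,0],[0,0,-2.5],255]
    - [[0,0,0],[0,0,-4.5],255]
    - [[0,0,0],[0,0,-7],255]
    - [[0,0,0],[0,0,-9.5],255]
    - [[0,0,0],[0,0,-10],255]
    - [[0,0,0],[0,0,-10],255]
    - [[0,0,0],[0,0,-10],255]

```text
clock: 11.3
tcp_pos: [0.4807, 0.2215, 0.1677]
orientation: [-0.001, 0.026, 1.0, -0.0]
wrist_force: [-0.3, -0.3, -1.6]
finger_gap: 0.025
grip_force: 88.3
```

```bash
python3 - <<'E'
from h import *
from workcell import env
s=env.get_state();print(s["tcp_pos"],s["finger_gap"],s["wrist_force"]);go(s,(508.3,-9,170,245.7))
E
```

```text
[0.48067554 0.22153681 0.16769929] 0.024959902240916116 [-0.33465425 -0.33611908 -1.59301483]
(508.3, -9, 170, 245.7) turn [  0.   -0.1 -68.7] shift [ -3.97 -22.88  -0.22]
```

>>> carry_out:
  steps:
    - [[0,0,-10],[-0.7,-4,0],255]
    - [[0,0,-20],[-1.4,-8,0],255]
    - [[0,0,-30],[-2.1,-12,0],255]
    - [[0,0,-40],[-2.8,-16,0],255]
    - [[0,0,-50],[-3.5,-20,0],255]
    - [[0,0,-60],[-4,-22.9,0],255]
    - [[0,0,-68.7],[-4,-22.9,0],255]
    - [[0,0,-68.7],[-4,-22.9,0],255]

```text
clock: 12.3
tcp_pos: [0.5086, -0.0093, 0.1677]
orientation: [-0.001, -0.541, 0.841, 0.001]
wrist_force: [0.0, -0.0, -1.7]
finger_gap: 0.0249
grip_force: 88.7
```

```bash
python3 - <<'E'
from h import *
from workcell import env
s=env.get_state();print(s["tcp_pos"],s["finger_gap"],s["joint_pos"])
c,p,z=env.get_calibration("wrist"),*env.read_camera("wrist")
pickle.dump((c,p,z),open("w4.pkl","wb"))
cv2.imwrite("pics/w4.png",cv2.cvtColor(p,cv2.COLOR_RGB2BGR))
go(s,(508.3,-9,112,245.7))
E
```

```text
[ 0.50863707 -0.00933566  0.1677259 ] 0.02490146124157305 [-1.76264549e-01  2.16622329e-01 -2.41287098e-01  1.11502329e+00
  4.73166055e-07 -1.32021585e+00]
(508.3, -9, 112, 245.7) turn [ 0.1 -0.  -0.2] shift [-0.02  0.03  5.57]
```

View pics/w4.png

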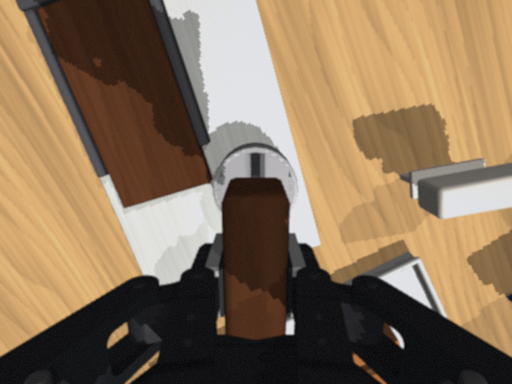

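The wrist view shows the slot at (255,165), in line with the handle at (256,260), and the boss directly underneath. I'll lower the key.

>>> carry_out:
  steps:
    - [[0,0,-0.2],[0,0,2.5],255]
    - [[0,0,-0.2],[0,0,5],255]
    - [[0,0,-0.2],[0,0,6],255]
    - [[0,0,-0.2],[0,0,6.6],255]
    - [[0,0,-0.2],[0,0,7.1],255]
    - [[0,0,-0.2],[0,0,7.5],255]
    - [[0,0,-0.2],[0,0,7.8],255]
    - [[0,0,-0.2],[0,0,7.8],255]

```text
clock: 13.35
tcp_pos: [0.5093, -0.009, 0.0908]
orientation: [-0.0, -0.544, 0.839, -0.0]
wrist_force: [-0.2, -0.4, -1.4]
finger_gap: 0.0247
grip_force: 88.7
```

>>> carry_out:
  steps:
    - [[0,0,0],[0,0,0.4],255]
    - [[0,0,0],[0,0,0.8],255]
    - [[0,0,0],[0,0,1],255]
    - [[0,0,0],[0,0,1],255]
    - [[0,0,0],[0,0,1],255]
    - [[0,0,0],[0,0,1],255]
    - [[0,0,0],[0,0,1],255]
    - [[0,0,0],[0,0,1],255]

```text
clock: 14.35
tcp_pos: [0.5094, -0.009, 0.0809]
orientation: [0.0, -0.544, 0.839, -0.0]
wrist_force: [-0.5, 0.5, -1.5]
finger_gap: 0.0247
grip_force: 88.7
```

```bash
python3 - <<'E'
from h import *
from workcell import env
s=env.get_state();print(s["tcp_pos"],s["wrist_force"],s["ft_torque"],s["joint_pos"])
go(s,(508.5,-9.3,80,172.3))
c,p,z=env.get_calibration("side"),*env.read_camera("side")
cv2.imwrite("pics/s4.png",cv2.resize(cv2.cvtColor(p,cv2.COLOR_RGB2BGR)[110:230,190:330],(700,600),interpolation=2))
E
```

```text
[ 0.50939331 -0.00903745  0.08087312] [-0.48110754  0.50031707 -1.48103476] [-0.00871989 -0.02049526 -0.00148119] [-1.75366393e-01  2.86548004e-01 -3.78597974e-01  9.05453560e-01
 -8.50530425e-05 -1.32543117e+00]
(508.5, -9.3, 80, 172.3) turn [-0.   0.  73.6] shift [0.06 0.07 0.09]
```

View pics/s4.png

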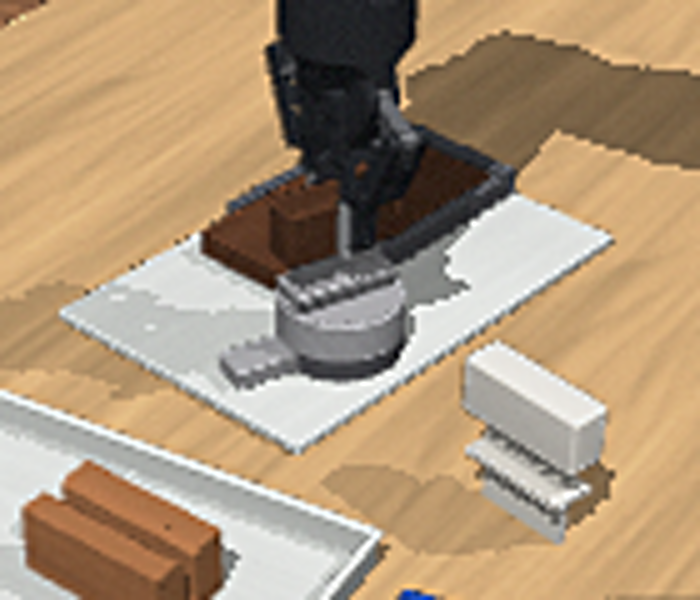

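The side view shows the blade down in the cam's slot, with the shoulder at (340,280) just above the boss. Next I'll turn it clockwise, which is positive about the tool's z.

>>> carry_out:
  steps:
    - [[0,0,5],[0,0,0],255]
    - [[0,0,11],[0,0,0],255]
    - [[0,0,17],[0,0,0],255]
    - [[0,0,23],[0,0,0],255]
    - [[0,0,29],[0,0,0],255]
    - [[0,0,35],[0,0,0],255]
    - [[0,0,41],[0,0,0],255]
    - [[0,0,47],[0,0,0],255]

```text
clock: 15.4
tcp_pos: [0.5091, -0.0088, 0.0807]
orientation: [-0.0, -0.163, 0.987, 0.0]
wrist_force: [-0.1, 0.2, -1.7]
finger_gap: 0.0251
grip_force: 88.9
```

>>> carry_out:
  steps:
    - [[0,0,6],[0,0,0],255]
    - [[0,0,11],[0,0,0],255]
    - [[0,0,16],[0,0,0],255]
    - [[0,0,21],[0,0,0],255]
    - [[0,0,25],[0,0,0],255]
    - [[0,0,27],[0,0,0],255]
    - [[0,0,28],[0,0,0],255]
    - [[0,0,28],[0,0,0],255]

```text
clock: 16.4
tcp_pos: [0.5093, -0.009, 0.0807]
orientation: [-0.0, 0.079, 0.997, -0.0]
wrist_force: [-0.1, 0.2, -2.9]
finger_gap: 0.0248
grip_force: 88.6
```

```bash
python3 - <<'E'
from h import *
from workcell import env
s=env.get_state();print(s["tcp_pos"],s["wrist_force"],s["ft_torque"],s["joint_pos"])
go(s,(508.5,-9.3,80,172.3))
E
```

```text
[ 0.50925157 -0.00899264  0.08073481] [-0.11913281  0.17957534 -2.8953463 ] [ 0.06469996 -0.0188165   0.03504122] [-1.75354425e-01  2.86711039e-01 -3.78755888e-01  9.05496704e-01
 -4.05095592e-05 -1.67357267e-02]
(508.5, -9.3, 80, 172.3) turn [-0.  -0.  -1.4] shift [ 0.07 -0.04  0.07]
```

>>> carry_out:
  steps:
    - [[0,0,1],[0,0,0],255]
    - [[0,0,2],[0,0,0],255]
    - [[0,0,3],[0,0,0],255]
    - [[0,0,3.5],[0,0,0],255]
    - [[0,0,4],[0,0,0],255]
    - [[0,0,4.5],[0,0,0],255]
    - [[0,0,4.5],[0,0,0],255]
    - [[0,0,4.5],[0,0,0],255]

```text
clock: 17.4
tcp_pos: [0.5093, -0.009, 0.0807]
orientation: [-0.0, 0.118, 0.993, -0.0]
wrist_force: [0.0, -0.9, -3.7]
finger_gap: 0.0248
grip_force: 89.2
```

```bash
python3 - <<'E'
from h import *
from workcell import env
s=env.get_state();print(s["tcp_pos"],s["wrist_force"],s["ft_torque"],s["joint_pos"])
c,p,z=env.get_calibration("top"),*env.read_camera("top")
W=cloud(c,z);h=W[...,2]*1000
c2,p2,z2=env.get_calibration("side"),*env.read_camera("side")
cv2.imwrite("pics/s5.png",np.hstack([cv2.resize(cv2.cvtColor(q,cv2.COLOR_RGB2BGR),(400,400),interpolation=2) for q in(p2[110:230,190:310],p[90:210,260:380])]))
go(s,(508.5,-9.3,80,172.3))
E
```

```text
[ 0.50928921 -0.008973    0.08074529] [ 0.00436302 -0.86873715 -3.69979267] [-0.17983635 -0.00670383  1.80634432] [-1.75182527e-01  2.86720019e-01 -3.78713831e-01  9.05448084e-01
 -2.42279524e-04  6.13788241e-02]
(508.5, -9.3, 80, 172.3) turn [-0.  -0.  -5.9] shift [ 0.07 -0.05  0.07]
```

View pics/s5.png

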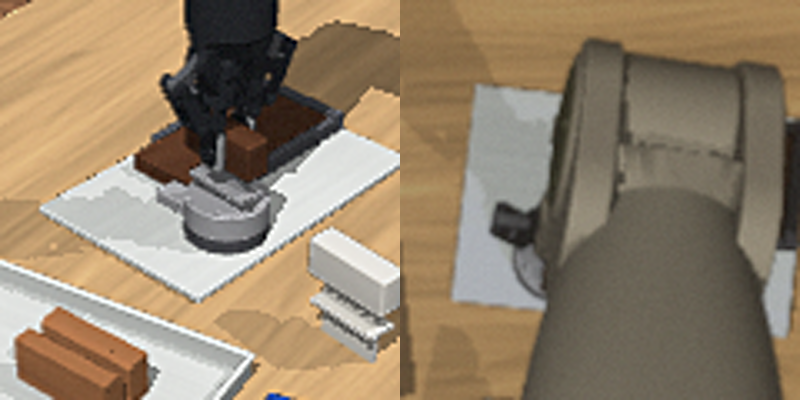

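The torque of 1.8 N m means the cam is on its hard stop, and the side view shows the tongue at (170,195) lying square behind the plank. I'll centre the blade in its play and lift.

>>> carry_out:
  steps:
    - [[0,0,-3],[0,0,0],255]
    - [[0,0,-5.5],[0,0,0],255]
    - [[0,0,-5.5],[0,0,-1],255]
    - [[0,0,-5.5],[0,0,-3],255]
    - [[0,0,-5.5],[0,0,-6],255]
    - [[0,0,-5.5],[0,0,-9],255]
    - [[0,0,-5.5],[0,0,-9.5],255]
    - [[0,0,-5.5],[0,0,-9.5],255]

```text
clock: 18.5
tcp_pos: [0.5094, -0.0091, 0.1759]
orientation: [0.0, 0.071, 0.997, -0.0]
wrist_force: [0.4, 0.1, -2.4]
finger_gap: 0.0248
grip_force: 88.9
```

```bash
python3 - <<'E'
from h import *
from workcell import env
s=env.get_state();print(s["tcp_pos"],s["wrist_force"],s["finger_gap"],s["joint_pos"])
go(s,(482.3,222,170,177))
E
```

```text
[ 0.509448   -0.00907758  0.17586796] [ 0.36279607  0.12692035 -2.44991856] 0.024839798414931412 [-1.75481066e-01  2.10904232e-01 -2.27891562e-01  1.13123601e+00
  7.30967584e-06 -3.27628429e-02]
(482.3, 222, 170, 177) turn [-0.   0.  -5.2] shift [ 5.97 22.49  0.58]
```

>>> carry_out:
  steps:
    - [[0,0,-2],[1,4,0],255]
    - [[0,0,-4],[2.1,8,0],255]
    - [[0,0,-5.2],[3.2,12,0],255]
    - [[0,0,-5.2],[4.3,16,0],255]
    - [[0,0,-5.2],[5.3,20,0],255]
    - [[0,0,-5.2],[6,22.5,0],255]
    - [[0,0,-5.2],[6,22.5,0],255]
    - [[0,0,-5.2],[6,22.5,0],255]

```text
clock: 19.5
tcp_pos: [0.4811, 0.2216, 0.1747]
orientation: [-0.001, 0.026, 1.0, -0.001]
wrist_force: [0.4, 0.4, -2.0]
finger_gap: 0.0249
grip_force: 89.2
```

```bash
python3 - <<'E'
from h import *
from workcell import env
s=env.get_state();print(s["tcp_pos"])
go(s,(482.3,222,105,177),(482.3,222,70,177))
c,p,z=env.get_calibration("wrist"),*env.read_camera("wrist")
W=cloud(c,z);h=W[...,2]*1000;hsv=cv2.cvtColor(p,cv2.COLOR_RGB2HSV);g=hsv[...,2]
near=np.hypot(W[...,0]-.482,W[...,1]-.218)<.09
top=s["tcp_pos"][2]+.0187+.018+.0
print("handle",rect(c,near&(hsv[...,1]>60)&(abs(h-top*1000)<8),top))
print("rest",rect(c,near&(hsv[...,1]>60)&(abs(h-43)<6),.043))
E
```

```text
[0.48110562 0.22159786 0.17466672]
(482.3, 222, 105, 177) turn [-0.1 -0.1  0.1] shift [-0.13  0.05  6.97]
(482.3, 222, 70, 177) turn [-0.1 -0.1  0.1] shift [-0.14  0.06 10.47]
handle (array([471.3, 222.3]), np.float32(-3.9), array([26.8, 62.8], dtype=float32), np.int32(9322), (np.float64(255.1), np.float64(262.6)))
rest (array([457. , 208.9]), np.float32(-3.1), array([20.6, 34.4], dtype=float32), np.int32(810), (np.float64(239.6), np.float64(159.6)))
```

>>> carry_out:
  steps:
    - [[0,0,0],[-0.1,0.05,3],255]
    - [[0,0,0],[-0.1,0.05,6],255]
    - [[0,0,0],[-0.1,0.05,7],255]
    - [[0,0,0],[-0.1,0.05,7.5],255]
    - [[0,0,0],[-0.1,0.05,8],255]
    - [[0,0,0],[-0.1,0.05,8.5],255]
    - [[0,0,0],[-0.1,0.05,8.5],255]
    - [[0,0,0],[-0.1,0.05,8.5],255]

```text
clock: 20.55
tcp_pos: [0.4829, 0.2228, 0.0911]
orientation: [0.0, 0.025, 1.0, 0.0]
wrist_force: [-0.1, 0.4, -1.3]
finger_gap: 0.0248
grip_force: 89.2
```

In the slot with no force. I'll lower the remaining 2.1 cm until the shoulder is seated.

>>> carry_out:
  steps:
    - [[0,0,0],[0,0,0.5],255]
    - [[0,0,0],[0,0,1],255]
    - [[0,0,0],[0,0,1.5],255]
    - [[0,0,0],[0,0,1.9],255]
    - [[0,0,0],[0,0,2.05],255]
    - [[0,0,0],[0,0,2.1],255]
    - [[0,0,0],[0,0,2.1],255]
    - [[0,0,0],[0,0,2.1],255]

```text
clock: 21.55
tcp_pos: [0.4828, 0.2227, 0.07]
orientation: [0.0, 0.025, 1.0, 0.0]
wrist_force: [-0.2, -0.4, 1.5]
finger_gap: 0.0248
grip_force: 89.7
```

>>> carry_out:
  steps:
    - [[0,0,0],[0,0,0],180]
    - [[0,0,0],[0,0,0],120]
    - [[0,0,0],[0,0,0],60]
    - [[0,0,0],[0,0,0],0]
    - [[0,0,0],[0,0,0],0]
    - [[0,0,0],[0,0,0],0]
    - [[0,0,0],[0,0,0],0]
    - [[0,0,0],[0,0,0],0]

```text
clock: 22.55
tcp_pos: [0.4827, 0.2227, 0.0698]
orientation: [0.0, 0.025, 1.0, -0.0]
wrist_force: [0.2, -0.8, 0.2]
finger_gap: 0.0858
grip_force: 0.0
```

>>> carry_out:
  steps:
    - [[0,0,0],[0,0,-1.5],0]
    - [[0,0,0],[0,0,-4],0]
    - [[0,0,0],[0,0,-8],0]
    - [[0,0,0],[0,0,-12],0]
    - [[0,0,0],[3,0,-15],0]
    - [[0,0,0],[8,0,-17],0]
    - [[0,0,0],[10,0,-17],0]
    - [[0,0,0],[10,0,-17],0]

```text
clock: 23.55
tcp_pos: [0.3821, 0.2279, 0.2406]
orientation: [0.001, 0.025, 1.0, 0.0]
wrist_force: [0.4, -0.4, -0.8]
finger_gap: 0.0857
grip_force: 0.0
```

```bash
python3 - <<'E'
from h import *
from workcell import env
s=env.get_state();print(s["tcp_pos"],s["wrist_force"])
c,p,z=env.get_calibration("side"),*env.read_camera("side")
w=env.read_camera("wrist")[0]
cv2.imwrite("pics/f.png",np.hstack([cv2.resize(cv2.cvtColor(q,cv2.COLOR_RGB2BGR),(400,400),interpolation=2) for q in(p[110:260,170:320],w[:,:400])]))
E
```

```text
[0.38205069 0.22789543 0.24055464] [ 0.41478226 -0.44503853 -0.79186322]
```

View pics/f.png

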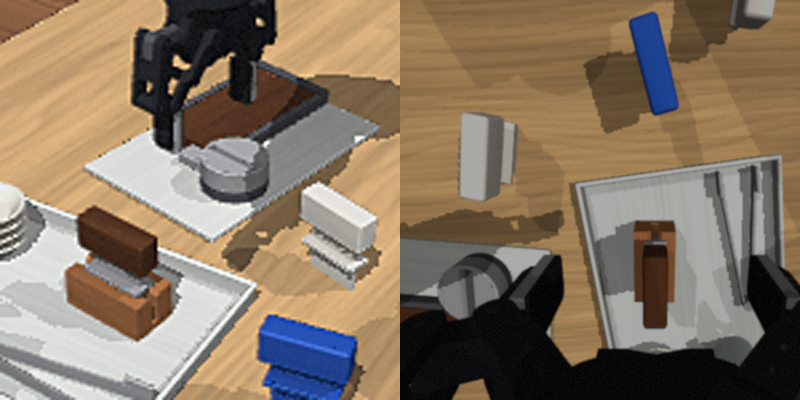

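The side view shows the key upright in its rest at (115,265) with its shoulder on the block, and the cam's tongue behind the plank at (185,155). The gripper is clear of everything.

```bash
python3 -c "
from workcell import env
print(env.hand_in())"
```

```text
the job is handed in; nothing more can be done
None
```

The job is handed in at about 24 s: the plank is home, the cam is turned to its hard stop behind it, and the key stands fully down in its rest with the gripper clear; the hand-in gave no verdict.

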